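# Bring the drawbench tongs back for the next pull

## Task

Get the drawbench ready for the next pull: tip the drawplate, which lies flat on the ledge of the head, up on its long edge so that it stands flat against the two posts; throw the ratchet pawl clear of the toothed wheel, push the tongs carriage back fully home against the head, then drop the pawl onto the wheel again. Leave the jar, the bottle, the mallet and the pliers where they are.

Things in the scene. Friction and masses are not known exactly. Their poses are not given: they have to be found in the camera images.
- drawbench: Fixed green steel drawbench: bed 660 mm long (along its y), 100 wide, top 60 mm above the table. Origin on the table under the bed's middle; x across the bed, away from the robot; y along it, from the windlass to the head; z up. Bearing cheeks stand at y = -170 mm, x = -55 and 55 (70 mm long, 135 mm high); a post at x = 55 mm carries the pawl.
- wheel_hub (a point): Centre of the steel ratchet wheel (16 teeth, radius 58 mm, 12 mm thick, axis along the drawbench's x), 105 mm above the table, at x = 74, y = -170 mm of the drawbench. On the same shaft, 164 mm away towards -x, turns a capstan of four ball-ended spokes that reach 92 mm from the axis.
- drum (a joint): Turn of the drum, ratchet wheel and capstan (rad). It grows as the carriage goes home, 1 rad for 25 mm; while the pawl is down it can turn only the other way.
- pawl (a joint): Angle of the pawl (rad, axis along the drawbench's x): about -0.03 down in a tooth gap, up to 0.1 when riding on a tooth, clear of the wheel above 0.2, 1.75 thrown right over on its stop. It is one rigid bell crank of arm and lever, moved by gravity: past 0.8 it tips over by itself and stays thrown; pushed back below 0.65 it falls onto the wheel. About 2 N moves it.
- pawl_pivot (a point): The pawl's pivot axis, 176 mm above the table, at x = 74, y = -259 mm of the drawbench.
- lever_knob (a point): Centre of the red ball (26 mm across) at the end of the pawl's thumb lever (12 mm thick), 75 mm from the pivot. With the pawl down the lever stands up, 75 degrees above the drawbench's +y; thrown, it lies nearly level towards -y.
- pawl_nose (a point): Middle of the nose at the end of the pawl's arm, 73 mm from the pivot; the arm is 12 mm thick, 14 mm deep, at a right angle to the lever. Down, it slopes 15 degrees below the drawbench's +y onto the wheel; thrown, it stands nearly upright.
- carriage (a joint): Travel of the tongs carriage along the drawbench's +y (m), 0 at the start, growing as it goes home to the head. Its rack turns the drum. Pushing takes about 5 to 12 N with the pawl clear, and it stays where it is left; with the pawl down it is locked against going home.
- push_plate (a point): Middle of the rear (-y) face of the carriage's upright push plate, 60 mm wide across the bed, from 63 to 129 mm above the table (this point at 112 mm). Behind it runs the rack, 18 mm wide, its top 79 mm above the table.
- tong_tip (a point): Tip of the carriage's tong jaws, 128 mm above the table, pointing to +y. Fully home, the carriage rests against the head with this point between the posts, 4.5 mm short of the plane of their outer faces.
- head: Fixed green block, 104 mm wide, clamped anywhere on the bed. Origin on the bed's top in the plane of the posts' outer faces; axes as the drawbench's. Two dark posts at x = -34 and 34 mm (22 wide), y from -20 to 0 mm, rise 66 mm above the ledge. The ledge is the block's flat top, 40 mm above the origin (100 above the table), from the posts out to y = 46 mm.
- drawplate: Loose steel plate 170 x 64 x 8 mm with rows of dark holes, 0.6 kg. Starts flat on the ledge, its length across the bed, 1 to 8 mm outside the posts, so that its outer long edge hangs 18 to 26 mm over the ledge's end, 40 mm above the bed. Origin at the centre of its underside; x along the length, y across (outwards at the start), z through the thickness (up at the start).
- plate_mid (a point): Centre of the drawplate. When it stands on edge against the posts this point lies 4 mm outside the head's y = 0 plane, 72 mm above the head's origin.
- jar: glass jar with white cap, 64 mm across, 85 mm tall, origin under its centre.
- bottle: amber bottle, 60 mm across, 200 mm tall, origin under its centre.
- mallet: brass-headed mallet with wooden handle, 230 mm long, lying along its x, head at +x; origin below its middle.
- pliers: pliers with red handles, 160 mm long, lying along their x (jaws at +x); origin below the rivet.

How it is judged:
By the outcome, as a careful person would: the job done as asked, in the order asked, and still so for the second after the job is handed in, with the robot touching nothing.
It also fails if it takes over 54 s, if anything falls off the work surface, if the arm or the gripper's body presses on something with over 40 N, if the wrist force passes 120 N, or if a joint passes its speed limit or range.

## Robot

A 6-joint arm with a two-finger parallel gripper is mounted at the origin on the work surface. World frame = base frame: x ahead of the robot, y to its left, z up, the work surface at z = 0. Lengths are in m, angles in rad, forces in N, time in s.
With the tool pointing down it reaches from about 0.225 to 0.875 m from the base axis. Payload 3.4 kg.
Tool frame: the origin (TCP) lies on the centre line of the jaws, within the pads' length; the fingertips stand 22 mm ahead of it and the grasp point (between the pads) lies 3 mm ahead of it; z points along the fingers, y is the line along which they close (so a half turn about z gives the same grasp; the last joint's range is limited). The gripper opens to 85 mm and grips with 20 to 120 N. Pads are 22 mm wide; open, the fingers measure 114 mm over their backs; the gripper's body (76 mm by 85 mm) begins 54 mm behind the grasp point. The pads swing forward as they close: fully open they stand 13 mm farther back than shut.
Start: joints at [-1.245, 0.276, 1.505, -0, 1.361, -0.121], TCP at [0.248, -0.519, 0.253] pointing down, gripper open.
Joint ranges: [-2.89, 2.89], [-0.75, 2.08], [0.22, 2.7], [-1.18, 4.32], [0.11, 2.71], [-2.7, 2.7]. Speed limits (rad/s): [2.57, 2.57, 3.14, 3.14, 3.14, 3.14].

## Interface

Orientations are given as a unit quaternion [w, x, y, z].
In Python, from rig import manip, imaging gives the robot as it stands (manip), with the cameras (imaging).
- The arm moves only by the shell command python3 steer.py 'ROWS' [OPENING] [FORCE]. ROWS is a JSON list of rows, 1 to 5 of them, each an object with the fields xyz (a list: dx, dy, dz in m), twist (a turn about the tool's z in rad); a field left out counts as zero; each row shifts and turns the commanded pose from where the row before left it, along the tool's axes as they then stand; what a row does not reach is not made up. A row lasts 1/12 s, in which the tool goes at most 0.0417 m and 0.125 rad, less where a joint would pass 70% of its speed; a pose out of reach is approached as far as the arm can. OPENING is the finger opening in m, set as the command begins (- or left out keeps the last). The fingers move at their own pace and stop on an object; FORCE is the grip in N (left out, the last holds). Time passes only in rows, so rows that do not move let the fingers close. It prints the time, the measured TCP pose, the force, the opening and the grip force at its end. Input that does not fit is refused with a message, and nothing moves.
- manip.get_state(): the state, without advancing time (a new reading comes with each control period).
- imaging.get_image(name): name is "scene" or "side" or "wrist"; returns a dict with "img" (384x512x3 uint8, red, green, blue), "camera_matrix" (3x3 intrinsics, pixels), "T" (4x4, takes a point from camera to world coordinates); the wrist camera has in their place "hand_eye" (4x4, takes a point from camera to tool coordinates, whose origin is the TCP and whose axes are the flange's). Camera axes: x right, y down, z forward; pixel columns grow to the right and rows downward; lengths in m; the calibration is good to about 2 mm. A picture is of the moment at which its call begins: read the wrist's pose just before it. There is no depth.
- manip.sign_off(): hands the job in; it is judged then, once.
The state is a dict: "clock": time; "qpos": joint angles; "qd": joint speeds; "effort": joint torques, N m; "position": TCP position; "ee_rot": TCP orientation; "contact_force": force on the tool from outside, world axes, zero at the start; "moment": the same for the moment, N m; "width": finger opening in m; "gripper_force": force on a finger pad.
Only numpy, scipy, OpenCV 4.12 (cv2) and the standard library are available. Lean on these libraries where they do the work, as an engineer would, in place of code of your own. Each camera call takes 0.05 s, during which the arm holds its last target. There are 200 camera calls.

## Working session

There is one attempt and no reset: what is moved stays moved. The work goes in short steps, Python scripts to look and compute and a shell command to move; the robot and the scene stay as the last step left them, time stands still between calls to the robot, and variables do not carry over. Pictures are saved under pics/ and viewed, at most 10 in all, crops included, and the job is handed in when it is done.

```bash
ls; mkdir -p pics
cat > h.py <<'E'
from rig import manip, imaging
import cv2,numpy as np,json
def snap(n,f):
    s=manip.get_state(); r=imaging.get_image(n); cv2.imwrite('pics/'+f+'.png',r['img'][:,:,::-1])
    K=np.array(r['camera_matrix'])
    if n=='wrist':
        from scipy.spatial.transform import Rotation as R
        T=np.eye(4);q=s['ee_rot'];T[:3,:3]=R.from_quat([q[1],q[2],q[3],q[0]]).as_matrix();T[:3,3]=s['position'];T=T@np.array(r['hand_eye'])
    else: T=np.array(r['T'])
    np.savez('pics/'+f+'.npz',K=K,T=T); return r['img']
def P(f):
    d=np.load('pics/'+f+'.npz'); return d['K']@np.linalg.inv(d['T'])[:3]
def proj(f,X):
    v=P(f)@np.append(X,1); return v[:2]/v[2]
def tri(*obs):
    A=[]
    for f,u,v in obs:
        p=P(f);A+= [u*p[2]-p[0],v*p[2]-p[1]]
    X=np.linalg.svd(np.array(A))[2][-1];X=X[:3]/X[3]
    return X,[np.round(proj(o[0],X)-o[1:],1) for o in obs]
def onz(f,u,v,z):
    d=np.load('pics/'+f+'.npz');r=d['T'][:3,:3]@np.linalg.inv(d['K'])@[u,v,1];o=d['T'][:3,3];return o+r*(z-o[2])/r[2]
E
python3 - <<'E'
from h import *
print(manip.get_state())
a=snap('scene','scene0');b=snap('side','side0')
cv2.imwrite('pics/s0.png',cv2.resize(a,(800,600),interpolation=cv2.INTER_CUBIC)[:,:,::-1])
cv2.imwrite('pics/d0.png',cv2.resize(b,(800,600),interpolation=cv2.INTER_CUBIC)[:,:,::-1])
for f in('scene0','side0'):
    d=np.load('pics/'+f+'.npz');print(d['K'],d['T'])
E
```

```text
pics
rig.py
steer.py
{'clock': 0.0, 'qpos': array([-1.24494951e+00,  2.76586826e-01,  1.50615477e+00, -3.26060797e-05,
        1.36071010e+00, -1.20997984e-01]), 'qd': array([ 0.00194585,  0.00109994,  0.0002609 , -0.00085659,  0.00041584,
        0.00021314]), 'effort': array([-1.81007584e-05, -4.16775262e+01, -2.45805770e+01, -4.16543098e-04,
        1.11028960e-02, -1.48342275e-05]), 'position': array([ 0.24829378, -0.51806842,  0.25243572]), 'ee_rot': array([-9.23018091e-04,  9.75143689e-01,  2.21571484e-01, -1.10896982e-04]), 'contact_force': array([ 0.07939956, -0.5585355 , -0.29030892]), 'moment': array([ 0.01378534, -0.04570991,  0.00425751]), 'gripper_force': 0.0, 'width': 0.08538187228464944}
[[377.50142997   0.         255.46159673]
 [  0.         377.50142997 192.52991205]
 [  0.           0.           1.        ]] [[-0.74201645  0.46399777 -0.48385706  1.0072234 ]
 [ 0.67023565  0.52853133 -0.5209979   0.47936496]
 [ 0.01399175 -0.71088726 -0.70316679  0.83782796]
 [ 0.          0.          0.          1.        ]]
[[357.1750469    0.         253.22176879]
 [  0.         357.1750469  189.50875268]
 [  0.           0.           1.        ]] [[-0.93760228 -0.18615207  0.29368243  0.28788188]
 [-0.34755298  0.52708216 -0.77549425  0.68691434]
 [-0.01043491 -0.82917538 -0.55889114  0.68621083]
 [ 0.          0.          0.          1.        ]]
```

View pics/s0.png

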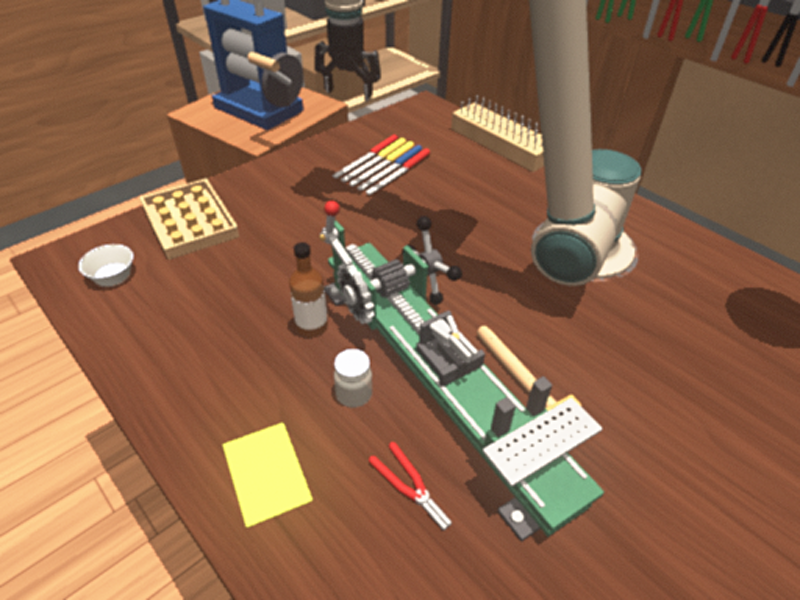

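View pics/d0.png

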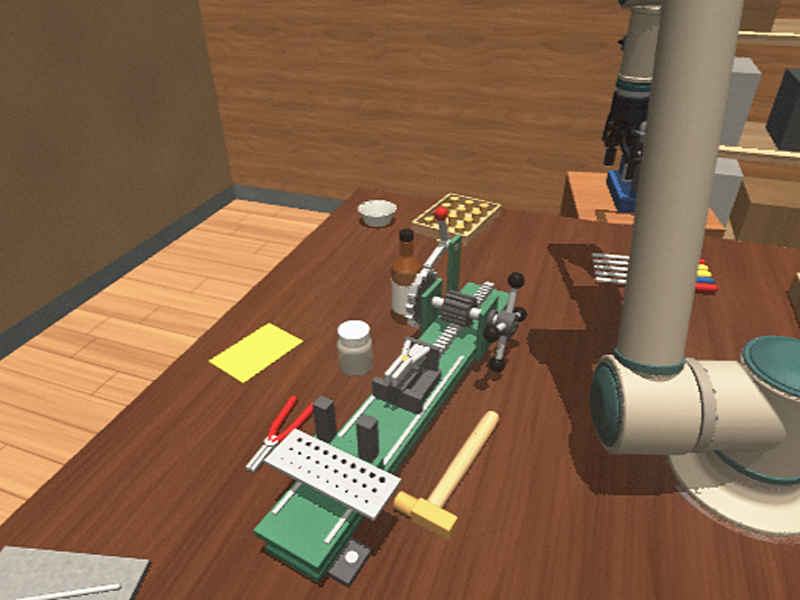

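Run:
```python
from h import *
def comp(o,f,boxes):
    ims=[]
    for n,(x,y,w,h) in boxes: ims.append(cv2.resize(cv2.imread('pics/'+n+'.png')[y:y+h,x:x+w],None,fx=f,fy=f,interpolation=cv2.INTER_CUBIC))
    cv2.imwrite('pics/'+o+'.png',np.hstack(ims))
comp('c1',4,[('scene0',(300,235,95,130)),('side0',(160,245,105,130))])
comp('c2',3.5,[('scene0',(195,120,118,140)),('side0',(235,125,110,140))])
```

```text
(no output)
```

View pics/c1.png

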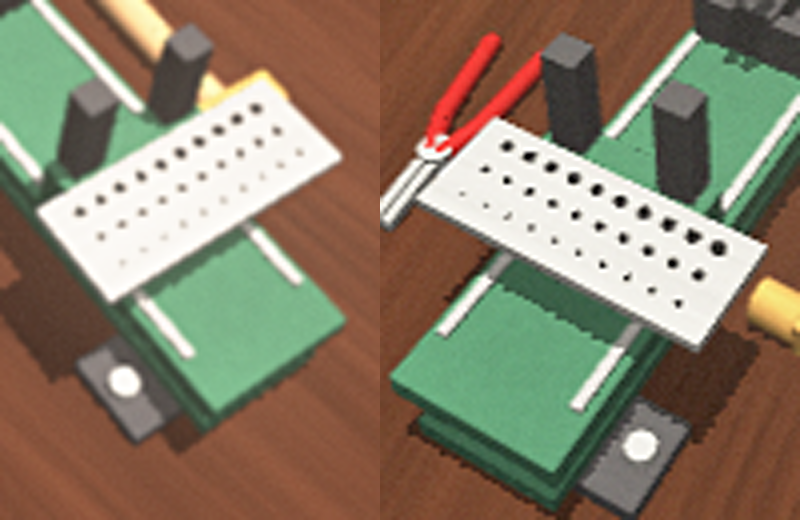

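View pics/c2.png

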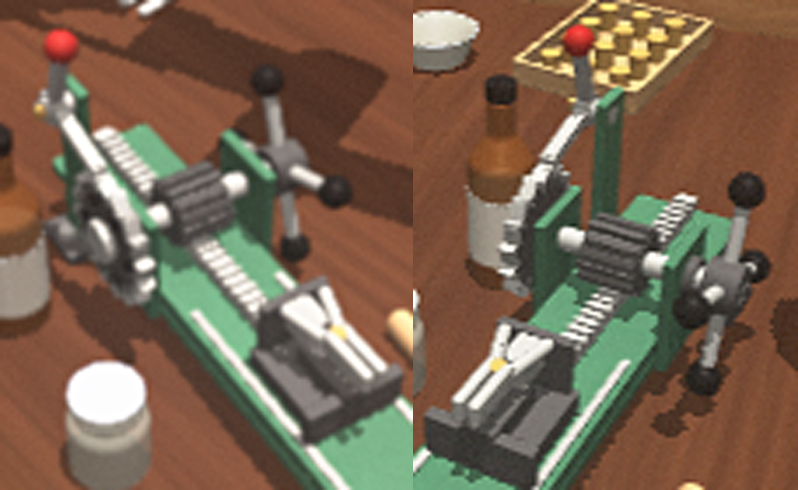

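```bash
cat > pts.py <<'E'
from h import *
def c1(a,b): return [('scene0',300+(a[0]+.5)/4-.5,235+(a[1]+.5)/4-.5),('side0',160+(b[0]-380+.5)/4-.5,245+(b[1]+.5)/4-.5)]
def c2(a,b): return [('scene0',195+(a[0]+.5)/3.5-.5,120+(a[1]+.5)/3.5-.5),('side0',235+(b[0]-413+.5)/3.5-.5,125+(b[1]+.5)/3.5-.5)]
E
python3 - <<'E'
from pts import *
L=dict(Pin_px=c1((40,208),(497,118)),Pin_mx=c1((268,82),(766,247)),Pout_px=c1((108,298),(418,194)),Pout_mx=c1((342,156),(697,345)),
bed_px=c1((208,412),(392,378)),bed_mx=c1((345,320),(555,472)),postp=c1((92,96),(568,52)),postm=c1((187,43),(680,100)),
knob=c2((61,46),(579,41)),ball_up=c2((268,81),(746,190)),ball_dn=c2((294,246),(703,378)),ball_out=c2((334,190),(691,308)),
pushL=c2((258,328),(495,322)),pushR=c2((325,280),(576,345)))
for k,o in L.items():
    X,r=tri(*o);print(k,np.round(X*1000,1),*r)
E
```

```text
Pin_px [610.8 234.2 105. ] [-0.1 -0.3] [-0.2  0.3]
Pin_mx [445.7 266.3 106.3] [-0.2 -0.8] [-0.7  0.9]
Pout_px [623.9 293.9 104.9] [-0.2 -0.5] [-0.4  0.5]
Pout_mx [456.9 326.1 105.8] [-0.1 -0.4] [-0.4  0.5]
bed_px [606.9 359.7  51. ] [-0.1 -0.3] [-0.3  0.3]
bed_mx [508.5 378.1  54.7] [-0.3 -0.6] [-0.6  0.7]
postp [567.7 224.8 160.1] [-0.1 -0.3] [-0.2  0.3]
postm [500.3 236.7 160.7] [-0.1 -0.3] [-0.3  0.4]
knob [ 535.5 -201.9  246.2] [-0.  -0.1] [-0.   0.1]
ball_up [ 381.2 -132.4  177.1] [-0.  -0.3] [-0.2  0.4]
ball_dn [389.8 -81.3  29.9] [-0.  -0.2] [-0.1  0.2]
ball_out [398.  -35.4 131.4] [-0.  -0.1] [-0.1  0.1]
pushL [532.8  17.5 116.3] [-0.4 -2. ] [-1.3  2. ]
pushR [467.4  23.2 121.8] [-0.1 -0.6] [-0.4  0.6]
```

```bash
cat > fit.py <<'E'
from pts import *
from scipy.optimize import least_squares
B=[(c1((208,412),(392,378)),lambda p:(50,330,60)),(c1((345,320),(555,472)),lambda p:(-50,330,60)),
(c1((92,96),(568,52)),lambda p:(34,p[3]-10,166)),(c1((187,43),(680,100)),lambda p:(-34,p[3]-10,166)),
(c2((61,46),(579,41)),lambda p:(74,-239.6,248.4)),
(c2((258,328),(495,322)),lambda p:(30,p[7],129)),(c2((325,280),(576,345)),lambda p:(-30,p[7],129))]
Q=[(c1((40,208),(497,118)),(85,-32)),(c1((268,82),(766,247)),(-85,-32)),(c1((108,298),(418,194)),(85,32)),(c1((342,156),(697,345)),(-85,32))]
def w(x,y,th,X,z): c,s=np.cos(th),np.sin(th);return np.array([x+c*X[0]-s*X[1],y+s*X[0]+c*X[1],z])
def res(p):
    r=list(p[8:14]/2/1)  # prior 2 mm
    L=[(o,w(*p[:3],f(p)[:2],f(p)[2])) for o,f in B]+[(o,w(*p[4:7],X,108)) for o,X in Q]
    for o,X in L:
        for i,ob in enumerate(o): r+=list((proj(ob[0],(X+p[8+3*i:11+3*i])/1000)-ob[1:])/.6)
    return r
s=least_squares(res,[498,44,-.17,200,534,280,-.19,0]+[0]*6,x_scale=[1,1,.01,1,1,1,.01,1]+[1]*6,loss='soft_l1')
print(np.round(s.x,3),s.cost);print(np.round(np.array(s.fun[6:])*.6,1).reshape(-1,4))
E
python3 fit.py
```

```text
[ 5.03502e+02  4.47630e+01 -1.66000e-01  1.99849e+02  5.34931e+02
  2.79495e+02 -1.88000e-01 -2.21940e+01  1.39800e+00  8.09000e-01
 -2.43600e+00 -1.39800e+00 -8.09000e-01 -3.23700e+00] 22.85294880682233
[[ 1.1 -0.1 -0.7 -0.7]
 [ 0.1 -0.4 -0.1  0.1]
 [ 0.3  0.  -0.2 -0.4]
 [ 0.1 -0.1 -0.2 -0.3]
 [-1.1  0.2  0.2  0. ]
 [ 0.6 -4.8  0.5 -0.7]
 [ 0.4  0.1 -1.3  0.1]
 [-1.4  0.   0.3 -0.6]
 [-1.1 -0.7  0.6  0.4]
 [-0.   0.5 -0.2  0.8]
 [-0.1  0.6  0.1  0.9]]
```

```bash
python3 steer.py '[{"xyz": [0,0,-0.02],"twist": -0.12},{"xyz": [0,0,-0.02],"twist": -0.12},{"xyz": [0,0,-0.02],"twist": -0.12},{"xyz": [0,0,-0.02],"twist": -0.12},{"twist": -0.12}]' 0 30
python3 steer.py '[{"twist": -0.12},{"twist": -0.12},{"twist": -0.118}]'
python3 - <<'E'
from h import *
s=manip.get_state();q=s['ee_rot'];print(2*np.arctan2(q[2],q[1]),s['width'],s['position'])
E
for i in 1; do
python3 steer.py '[{"xyz": [0.039,0.0066,0]},{"xyz": [0.039,0.0066,0]},{"xyz": [0.039,0.0066,0]},{"xyz": [0.039,0.0066,0]},{"xyz": [0.039,0.0066,0]}]' >/dev/null
python3 steer.py '[{"xyz": [0.039,0.0066,0]},{"xyz": [0.039,0.0066,0]},{"xyz": [0.039,0.0066,0]},{"xyz": [0.039,0.0066,0]},{"xyz": [0.039,0.0066,0]}]' >/dev/null
python3 steer.py '[{"xyz": [0.039,0.0066,0]},{"xyz": [0.039,0.0066,0]},{"xyz": [0.039,0.0066,0]},{"xyz": [0.039,0.0066,0]},{"xyz": [0.039,0.0066,0]}]' >/dev/null
python3 steer.py '[{"xyz": [0.039,0.0066,0]},{"xyz": [0.039,0.0066,0]},{"xyz": [0.039,0.0066,0]},{"xyz": [0.039,0.0066,0]},{"xyz": [0.039,0.0066,0]}]' ; done
cat > b.py <<'E'
from h import *
s=manip.get_state();q=s['ee_rot'];th=-.166
def b(X):
    d=np.array(X[:2])*1000-[503.5,44.8];c,n=np.cos(th),np.sin(th);return np.round([c*d[0]+n*d[1],-n*d[0]+c*d[1],X[2]*1000],1)
if __name__=='__main__':
    F=s['contact_force'];c,n=np.cos(th),np.sin(th)
    print('t',round(s['clock'],2),'bench',b(s['position']),'yaw',round(2*np.arctan2(q[2],q[1])-1.405,3),'Fb',np.round([c*F[0]+n*F[1],-n*F[0]+c*F[1],F[2]],1))
E
python3 b.py
```

```text
clock: 2.43
position: [0.5075, 0.2309, 0.3328]
ee_rot: [0.0, 0.763, 0.646, -0.0]
contact_force: [1.1, -0.0, -0.1]
width: 0.0001
gripper_force: 0.0
t 2.43 bench [-26.8 184.2 332.8] yaw 0.0 Fb [ 1.1  0.1 -0.1]
```

```bash
python3 steer.py '[{"xyz": [0.028,0.0047,0]},{"xyz": [0.028,0.0047,0]},{"xyz": [0.028,0.0047,0]},{"xyz": [0.027,0.0047,0]},{}]' ; python3 b.py
python3 - <<'E'
from h import *
i=snap('wrist','w1');cv2.imwrite('pics/w1b.png',cv2.resize(i,(800,600),interpolation=cv2.INTER_CUBIC)[:,:,::-1])
E
```

```text
clock: 2.85
position: [0.5455, 0.3399, 0.3313]
ee_rot: [-0.001, 0.762, 0.647, 0.0]
contact_force: [0.8, -0.4, -0.0]
width: 0.0
gripper_force: 0.0
t 2.85 bench [ -7.4 298.  331.3] yaw 0.003 Fb [ 0.9 -0.2 -0. ]
```

View pics/w1b.png

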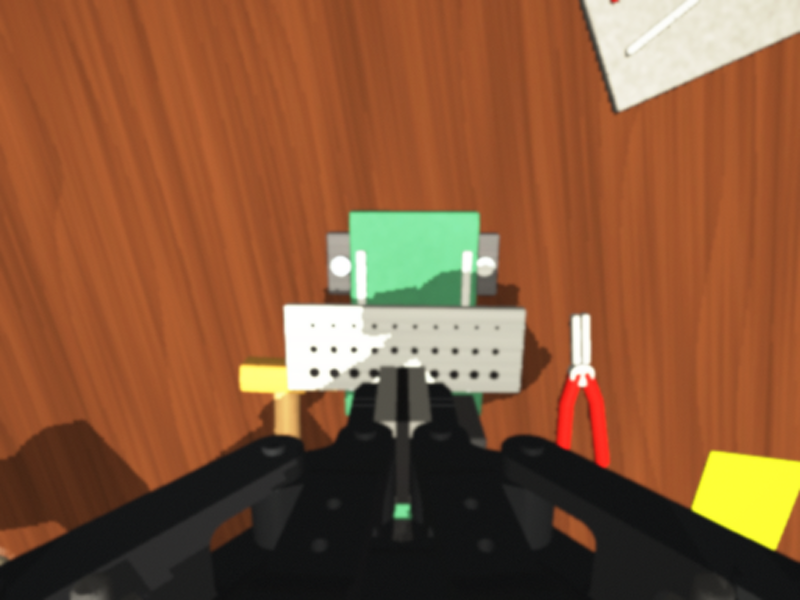

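Run:
```python
from h import *
from b import b
for n,u,v,z in [('oL',284,304,.108),('oR',525,309,.108),('iR',521,391,.108),('iL',288,390,.108),('bedL',348,211,.06),('bedR',480,211,.06)]:
    print(n,b(onz('w1',(u+.5)*.64-.5,(v+.5)*.64-.5,z)))
print(np.load('pics/w1.npz')['T'])
```

```text
oL [-91.6 271.4 108. ]
oR [ 78.  268.3 108. ]
iR [ 79.2 205.6 108. ]
iL [-92.5 205.7 108. ]
bedL [-50.1 332.   60. ]
bedR [ 50.5 332.3  60. ]
[[ 0.98676485 -0.15590013 -0.04461267  0.55579985]
 [-0.16214698 -0.95179536 -0.26037272  0.40642247]
 [-0.00186999  0.26416045 -0.96447694  0.45360664]
 [ 0.          0.          0.          1.        ]]
```

```bash
python3 steer.py '[{"xyz": [0,0,0.04]},{"xyz": [0,0,0.04]},{"xyz": [0,0,0.04]},{"xyz": [0,0,0.04]},{"xyz": [0,0,0.04]}]' >/dev/null
python3 steer.py '[{"xyz": [0,0,0.019]},{"xyz": [0,0,0.01]},{}]' >/dev/null; python3 b.py
python3 steer.py '[{"xyz": [-0.006,0,0]},{"xyz": [-0.006,0,0]},{}]'>/dev/null; python3 b.py
python3 steer.py '[{"xyz": [-0.003,0,0]},{"xyz": [-0.002,0,0]},{}]'>/dev/null; python3 b.py
python3 steer.py '[{"xyz": [-0.003,0,0]},{}]'>/dev/null; python3 b.py
```

```text
t 3.57 bench [ -9.  291.4 101.8] yaw -0.001 Fb [ 0.5 -1.1  0.4]
t 3.82 bench [ -6.6 280.6 106.6] yaw -0.001 Fb [-0.6  0.1 -1.1]
t 4.07 bench [ -6.5 277.5 106.1] yaw -0.001 Fb [-0.4  4.5  2.8]
t 4.23 bench [ -6.3 275.5 105.9] yaw -0.001 Fb [-0.   5.3  3.9]
```

```bash
python3 steer.py '[{"xyz": [-0.003,0,0]},{}]'>/dev/null; python3 b.py
python3 steer.py '[{"xyz": [-0.003,0,0]},{}]'>/dev/null; python3 b.py
python3 steer.py '[{"xyz": [-0.002,0,0]},{}]'>/dev/null; python3 b.py
```

```text
t 4.4 bench [ -6.3 275.4 106. ] yaw -0.002 Fb [-0.7 13.5  1.3]
t 4.57 bench [ -6.2 275.3 106.1] yaw -0.003 Fb [-0.7 21.1 -1.1]
t 4.73 bench [ -6.2 275.2 106.2] yaw -0.003 Fb [-1.2 25.1 -2.7]
```

```bash
python3 steer.py '[{"xyz": [0,0,-0.002]},{"xyz": [0,0,-0.002]},{}]'>/dev/null; python3 b.py
python3 steer.py '[{"xyz": [0,0,-0.002]},{"xyz": [0,0,-0.002]},{}]'>/dev/null; python3 b.py
python3 steer.py '[{"xyz": [0,0,-0.002]},{"xyz": [0,0,-0.002]},{}]'>/dev/null; python3 b.py
```

```text
t 4.98 bench [ -6.2 275.2 110.2] yaw -0.003 Fb [-1.1 24.3 -2.8]
t 5.23 bench [ -6.2 275.  114.3] yaw -0.003 Fb [-0.5 23.5 -2.2]
t 5.48 bench [ -6.2 274.7 118.5] yaw -0.002 Fb [-2.  23.4 -0.7]
```

Run:
```python
from h import *
a=snap('scene','s2')[215:365,280:430];b=snap('side','d2')[215:365,150:300]
cv2.imwrite('pics/c3.png',np.hstack([cv2.resize(x,(400,400),interpolation=cv2.INTER_CUBIC) for x in(a,b)])[:,:,::-1])
```

```text
(no output)
```

View pics/c3.png

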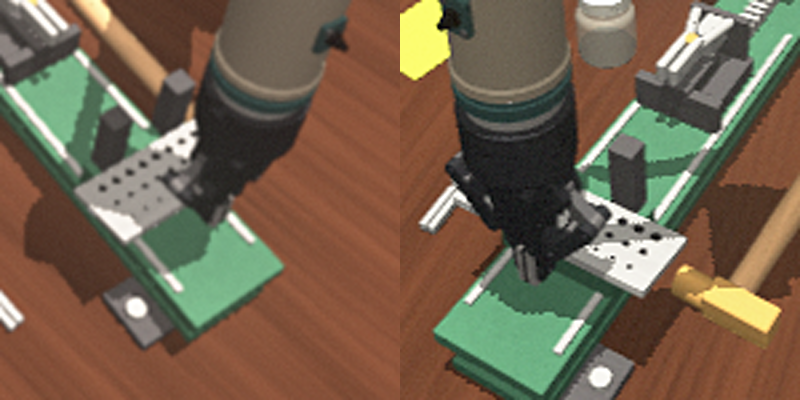

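```bash
cat > lift.py <<'E'
from h import *
from b import b
import sys
# usage: scene crop px of outer +x corner top
E
python3 - <<'E'
from h import *
th=-.166;c,n=np.cos(th),np.sin(th)
def w(x,y,z): return np.array([503.5+c*x-n*y,44.8+n*x+c*y,z])/1000
for t in (0,5,11,15):
    a=np.radians(t);y=200+8*np.sin(a)+64*np.cos(a)-8*np.sin(a);z=100+64*np.sin(a)+8*np.cos(a)
    print(t,np.round(proj('s2',w(78,y,z)+[.0014,.0008,-.0024]),1),np.round(proj('d2',w(-92,y,z)+[-.0014,-.0008,-.0032]),1))
E
```

```text
0 [325.7 308.6] [240.8 329. ]
5 [326.  307.2] [240.8 327.1]
11 [326.2 305.3] [240.9 324.5]
15 [326.1 303.9] [241.1 322.6]
```

```bash
python3 steer.py '[{"xyz": [0,0,-0.004]},{"xyz": [0,0,-0.004]},{"xyz": [0,0,-0.004]},{"xyz": [0,0,-0.0025]},{}]'>/dev/null; python3 b.py
python3 steer.py '[{"xyz": [-0.001,0,-0.003]},{"xyz": [-0.001,0,-0.003]},{"xyz": [-0.002,0,-0.004]},{"xyz": [-0.002,0,-0.004]},{}]'>/dev/null; python3 b.py
```

```text
t 6.0 bench [ -6.3 271.7 133.2] yaw -0.001 Fb [-1.  15.9  1.5]
t 6.42 bench [ -6.3 263.6 147.6] yaw -0.001 Fb [-0.9 11.4  5.6]
```

```bash
python3 steer.py '[{"xyz": [-0.002,0,-0.003]},{"xyz": [-0.002,0,-0.003]},{"xyz": [-0.002,0,-0.003]},{"xyz": [-0.003,0,-0.0023]},{}]'>/dev/null; python3 b.py
python3 steer.py '[{"xyz": [-0.003,0,-0.002]},{"xyz": [-0.003,0,-0.002]},{"xyz": [-0.003,0,-0.002]},{"xyz": [-0.004,0,-0.0017]},{}]'>/dev/null; python3 b.py
python3 steer.py '[{"xyz": [-0.003,0,-0.001]},{"xyz": [-0.003,0,-0.001]},{"xyz": [-0.004,0,-0.001]},{}]'>/dev/null; python3 b.py
```

```text
t 6.83 bench [ -6.5 251.8 158. ] yaw -0.0 Fb [0.3 5.3 3.7]
t 7.25 bench [ -8.1 235.5 163.4] yaw -0.001 Fb [0.1 0.1 1.1]
t 7.58 bench [ -7.9 226.  166.7] yaw -0.001 Fb [ 0.1 -0.7  0.5]
```

```bash
python3 steer.py '[{"xyz": [-0.003,0,0]},{"xyz": [-0.002,0,0]},{}]'>/dev/null; python3 b.py
python3 steer.py '[{"xyz": [-0.002,0,0]},{"xyz": [-0.001,0,0]},{}]'>/dev/null; python3 b.py
python3 - <<'E'
from h import *
a=snap('scene','s3')[215:365,280:430];b=snap('side','d3')[215:365,150:300]
cv2.imwrite('pics/c4.png',np.hstack([cv2.resize(x,(400,400),interpolation=cv2.INTER_CUBIC) for x in(a,b)])[:,:,::-1])
E
```

```text
t 7.83 bench [ -7.8 221.7 166.7] yaw -0.0 Fb [0.2 0.3 0.1]
t 8.08 bench [ -7.7 219.6 166.8] yaw -0.0 Fb [ 0.1  1.5 -0.9]
```

View pics/c4.png

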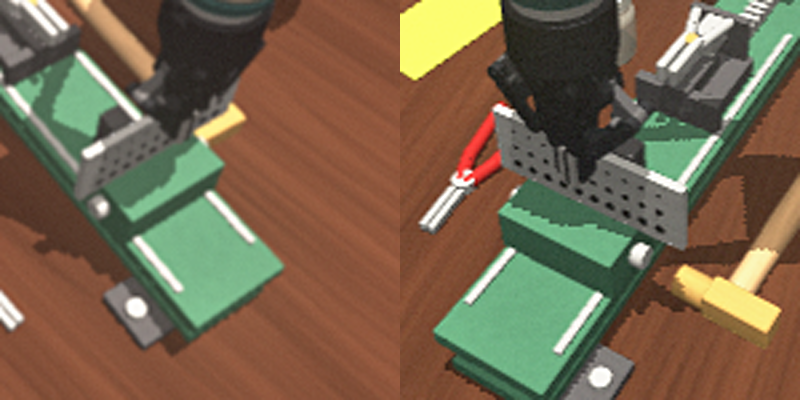

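```bash
python3 steer.py '[{"xyz": [-0.002,0,0]},{}]'>/dev/null; python3 b.py
python3 steer.py '[{"xyz": [0.006,0,0]},{"xyz": [0.006,0,0]},{"xyz": [0,0,0.015]},{"xyz": [0,0,0.018]},{}]'>/dev/null; python3 b.py
python3 steer.py '[{"xyz": [-0.005,0,0]},{"xyz": [-0.005,0,0]},{"xyz": [-0.002,0,0]},{}]'>/dev/null; python3 b.py
python3 steer.py '[{"xyz": [-0.002,0,0]},{}]'>/dev/null; python3 b.py
```

```text
t 8.35 bench [ -7.6 219.5 166.8] yaw -0.001 Fb [ 0.1  6.5 -1.1]
t 8.77 bench [ -9.6 228.1 130.7] yaw 0.0 Fb [-1.3 -0.  -1.4]
t 9.1 bench [ -6.8 222.3 135.1] yaw -0.003 Fb [-0.7 14.9 -4.6]
t 9.27 bench [ -6.8 222.3 135.2] yaw -0.003 Fb [-1.1 19.8 -6.8]
```

```bash
python3 steer.py '[{"xyz": [0.01,0,0]},{"xyz": [0.006,0,0]},{"xyz": [0,0,-0.008]},{"xyz": [0,0,-0.008]},{}]'>/dev/null; python3 b.py
python3 steer.py '[{"xyz": [-0.007,0,0]},{"xyz": [-0.005,0,0]},{}]'>/dev/null; python3 b.py
python3 steer.py '[{"xyz": [-0.002,0,0]},{}]'>/dev/null; python3 b.py
python3 steer.py '[{"xyz": [-0.002,0,0]},{}]'>/dev/null; python3 b.py
```

```text
t 9.68 bench [ -6.3 231.2 152.4] yaw -0.0 Fb [0.3 0.3 1.2]
t 9.93 bench [ -7.4 219.6 150.3] yaw -0.002 Fb [0.2 4.5 1.8]
t 10.1 bench [ -7.4 219.6 150.4] yaw -0.002 Fb [-1.2  8.7  1.1]
t 10.27 bench [ -7.4 219.5 150.4] yaw -0.003 Fb [-1.7 13.4 -1.5]
```

```bash
python3 steer.py '[{"xyz": [0.012,0,0]},{"xyz": [0.02,0,0]},{"xyz": [0.01,0,-0.04]},{"xyz": [0,0,-0.04]},{"xyz": [0,0,-0.04]}]'>/dev/null
python3 steer.py '[{"xyz": [0,0,-0.04]},{"xyz": [0,0,-0.03]},{"xyz": [-0.035,0.005,0]},{"xyz": [-0.04,0.008,0]},{"xyz": [-0.04,0.008,0]}]'>/dev/null
python3 steer.py '[{"xyz": [-0.04,0.008,0]},{"xyz": [-0.04,0.008,0]},{"xyz": [-0.04,0.008,0]},{"xyz": [-0.04,0.008,0]},{"xyz": [-0.04,0.008,0]}]'>/dev/null
python3 steer.py '[{"xyz": [-0.04,0.008,0]},{"xyz": [-0.04,0.008,0]},{"xyz": [-0.03,0.006,0]},{}]'>/dev/null; python3 b.py
```

```text
t 11.85 bench [  75.7 -174.5  338.8] yaw -0.007 Fb [0.4 0.6 0.9]
```

```bash
python3 steer.py '[{"xyz": [-0.015,0,0.03]},{"xyz": [0,0,0.03]},{"xyz": [0,0,0.03]},{}]'>/dev/null; python3 b.py
python3 steer.py '[{"xyz": [-0.01,0,0]},{"xyz": [-0.01,0,0]},{"xyz": [-0.01,0,0]},{"xyz": [-0.01,0,0]},{"xyz": [-0.01,0,0]}]'>/dev/null; python3 b.py
python3 steer.py '[{"xyz": [-0.01,0,0]},{"xyz": [-0.01,0,0]},{"xyz": [-0.01,0,0]},{"xyz": [-0.01,0,0]},{"xyz": [-0.01,0,0]}]'>/dev/null; python3 b.py
python3 steer.py '[{"xyz": [-0.01,0,0]},{"xyz": [-0.01,0,0]},{},{},{}]'>/dev/null; python3 b.py
python3 - <<'E'
from h import *
a=snap('scene','s4')[100:250,170:320];b=snap('side','d4')[110:260,215:365]
cv2.imwrite('pics/c5.png',np.hstack([cv2.resize(x,(400,400),interpolation=cv2.INTER_CUBIC) for x in(a,b)])[:,:,::-1])
E
```

```text
t 12.18 bench [  70.7 -182.3  243.5] yaw -0.001 Fb [-1.3  0.6 -0.2]
t 12.6 bench [  76.1 -234.1  251.6] yaw -0.0 Fb [-0.4  0.7 -0. ]
t 13.02 bench [  75.2 -284.   249.7] yaw -0.0 Fb [ 0.2 -0.2  0.5]
t 13.43 bench [  75.3 -302.6  249.7] yaw -0.0 Fb [-0.9  0.1 -0.4]
```

View pics/c5.png

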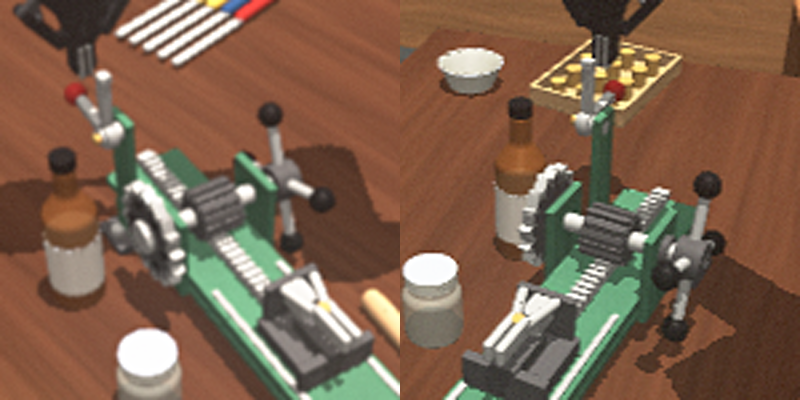

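```bash
python3 steer.py '[{"xyz": [0,0,-0.04]},{"xyz": [0,0,-0.04]},{"xyz": [0.02,-0.007,-0.01]},{"xyz": [0.04,-0.013,0]},{"xyz": [0.04,-0.013,0]}]'>/dev/null
python3 steer.py '[{"xyz": [0.04,-0.013,0]},{"xyz": [0.04,-0.013,0]},{"xyz": [0.04,-0.013,0]},{"xyz": [0.01,-0.003,0]},{}]'>/dev/null; python3 b.py
```

```text
t 14.37 bench [ -0.5 -71.5 340.4] yaw 0.005 Fb [ 0.6 -0.8  0.7]
```

```bash
python3 steer.py '[{"xyz": [0,0,0.04]},{"xyz": [0,0,0.04]},{"xyz": [0,0,0.04]},{"xyz": [0,0,0.04]},{"xyz": [0,0,0.04]}]'>/dev/null
python3 steer.py '[{"xyz": [0,0,0.015]},{"xyz": [0,0,0.006]},{}]'>/dev/null; python3 b.py
python3 steer.py '[{"xyz": [0.01,0,0]},{"xyz": [0.01,0,0]},{"xyz": [0.005,0,0]},{}]'>/dev/null; python3 b.py
python3 steer.py '[{"xyz": [0.005,0,0]},{"xyz": [0.005,0,0]},{"xyz": [0.005,0,0]},{"xyz": [0.005,0,0]},{}]'>/dev/null; python3 b.py
```

```text
t 15.03 bench [  0.7 -75.6 117.4] yaw -0.001 Fb [0.6 0.2 0.3]
t 15.37 bench [  1.9 -48.2 120.2] yaw 0.002 Fb [ 0.6 -0.2  0.4]
t 15.78 bench [  1.2 -29.3 119.2] yaw 0.0 Fb [ 0.7  1.1 -0.2]
```

```bash
python3 steer.py '[{"xyz": [0.004,0,0]},{"xyz": [0.004,0,0]},{"xyz": [0.004,0,0]},{"xyz": [0.004,0,0]},{}]'>/dev/null; python3 b.py
python3 steer.py '[{"xyz": [0.005,0,0]},{"xyz": [0.005,0,0]},{"xyz": [0.005,0,0]},{"xyz": [0.005,0,0]},{"xyz": [0.005,0,0]}]'>/dev/null; python3 b.py
```

```text
t 16.2 bench [  1.  -13.2 118.9] yaw -0.0 Fb [ 0.3  0.3 -0.4]
t 16.62 bench [  1.   10.3 118.8] yaw 0.0 Fb [-0.4 -6.   1. ]
```

```bash
python3 - <<'E'
from pts import *
from b import b
X,r=tri(*c2((388,372),(460,402)));print(b(X),r)
E
python3 steer.py '[{"xyz": [0.005,0,0]},{"xyz": [0.005,0,0]},{"xyz": [0.005,0,0]},{"xyz": [0.005,0,0]},{}]'>/dev/null; python3 b.py
python3 steer.py '[{"xyz": [0.004,0,0]},{"xyz": [0.004,0,0]},{"xyz": [0.004,0,0]},{}]'>/dev/null; python3 b.py
```

```text
[ -3.   83.6 143. ] [array([-0.1, -0.5]), array([-0.3,  0.5])]
t 17.03 bench [  1.   31.9 118.8] yaw -0.0 Fb [-0.1  0.  -0.5]
t 17.37 bench [  0.8  43.8 118.7] yaw -0.0 Fb [ 0.1  0.  -0.8]
```

```bash
python3 steer.py '[{"xyz": [0.005,0,0]},{"xyz": [0.005,0,0]},{"xyz": [0.005,0,0]},{"xyz": [0.005,0,0]},{"xyz": [0.005,0,0]}]'>/dev/null; python3 b.py
python3 steer.py '[{"xyz": [0.003,0,0]},{"xyz": [0.003,0,0]},{"xyz": [0.003,0,0]},{"xyz": [0.003,0,0]}]'>/dev/null; python3 b.py
python3 steer.py '[{"xyz": [0.003,0,0]},{"xyz": [0.003,0,0]},{"xyz": [0.003,0,0]}]'>/dev/null; python3 b.py
```

```text
t 17.78 bench [  0.8  67.3 118.7] yaw 0.0 Fb [ 0.1 -4.9  0.6]
t 18.12 bench [  0.8  79.7 118.7] yaw 0.0 Fb [  1.  -17.    3.3]
t 18.37 bench [  0.9  79.9 118.8] yaw 0.007 Fb [  2.7 -39.5   8.9]
```

```bash
python3 steer.py '[{"xyz": [-0.01,0,0]},{"xyz": [-0.01,0,0]},{"xyz": [-0.01,0,0]},{"xyz": [0,0,-0.03]},{"xyz": [0,0,-0.04]}]'>/dev/null
python3 steer.py '[{"xyz": [0,0,-0.04]},{"xyz": [-0.02,0.006,-0.04]},{"xyz": [-0.03,0.01,-0.04]},{"xyz": [-0.03,0.01,-0.03]},{}]'>/dev/null; python3 b.py
python3 - <<'E'
from h import *
a=snap('scene','s5')[175:325,240:390];b=snap('side','d5')[175:325,170:320]
cv2.imwrite('pics/c6.png',np.hstack([cv2.resize(x,(400,400),interpolation=cv2.INTER_CUBIC) for x in(a,b)])[:,:,::-1])
E
```

```text
t 19.2 bench [ 28.6 -15.5 333.6] yaw -0.003 Fb [-0.4 -0.6  2.2]
```

View pics/c6.png

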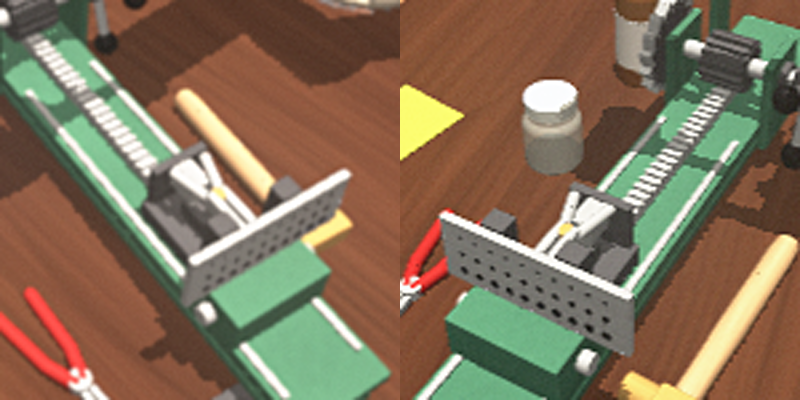

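```bash
python3 steer.py '[{"xyz": [-0.04,0.007,0]},{"xyz": [-0.04,0.007,0]},{"xyz": [-0.04,0.007,0]},{"xyz": [-0.04,0.007,0]},{"xyz": [-0.04,0.007,0]}]'>/dev/null
python3 steer.py '[{"xyz": [-0.04,0.008,0]},{"xyz": [-0.03,0.006,0]},{"xyz": [-0.005,0,0]},{}]'>/dev/null; python3 b.py
```

```text
t 20.05 bench [  72.9 -287.7  324.3] yaw -0.002 Fb [-0.4  1.6 -0.4]
```

```bash
python3 steer.py '[{"xyz": [-0.003,0.005,0.02]},{"xyz": [0,0,0.02]},{"xyz": [0,0,0.02]},{"xyz": [0,0,0.02]},{"xyz": [0,0,0.01]}]'>/dev/null; python3 b.py
python3 steer.py '[{"xyz": [0,0,0.006]},{"xyz": [0,0,0.004]},{}]'>/dev/null; python3 b.py
```

```text
t 20.47 bench [  76.4 -286.8  233.6] yaw 0.002 Fb [ 0.2  0.6 -0.3]
t 20.72 bench [  78.2 -289.3  226.8] yaw 0.001 Fb [ 0.3  0.6 -1. ]
```

```bash
python3 steer.py '[{"xyz": [0,0,0.004]},{"xyz": [0.008,0,0]},{"xyz": [0.008,0,0]},{"xyz": [0.008,0,0]},{"xyz": [0.008,0,0]}]'>/dev/null; python3 b.py
python3 steer.py '[{"xyz": [0.008,0,0]},{"xyz": [0.008,0,0]},{"xyz": [0.008,0,0]},{"xyz": [0.008,0,0]}]'>/dev/null; python3 b.py
python3 steer.py '[{"xyz": [0.008,0,0]},{"xyz": [0.008,0,0]},{"xyz": [0.008,0,0]},{}]'>/dev/null; python3 b.py
```

```text
t 21.13 bench [  78.5 -257.8  223.9] yaw -0.0 Fb [ 1.  -1.3  0.4]
t 21.47 bench [  78.1 -225.   223. ] yaw 0.0 Fb [ 0.2  0.3 -0.1]
t 21.8 bench [  78.1 -200.5  223.1] yaw 0.001 Fb [-0.  -0.7 -0.6]
```

```bash
python3 steer.py '[{"xyz": [0,0,-0.02]},{"xyz": [0,0,-0.03]},{"xyz": [0,0,-0.04]},{"xyz": [0,0,-0.04]},{"xyz": [0,0,-0.04]}]'>/dev/null
python3 steer.py '[{"xyz": [0.04,-0.02,-0.03]},{"xyz": [0.04,-0.03,0]},{"xyz": [0.04,-0.03,0]},{"xyz": [0,-0.04,0]},{"xyz": [0,-0.04,0]}]'>/dev/null
python3 steer.py '[{"xyz": [0,-0.04,0]},{"xyz": [0,-0.03,0]},{},{}]'>/dev/null; python3 b.py
python3 - <<'E'
from h import *
a=snap('scene','s6')[100:350,180:400];b=snap('side','d6')[110:360,150:370]
cv2.imwrite('pics/c7.png',np.hstack([cv2.resize(x,(400,455),interpolation=cv2.INTER_CUBIC) for x in(a,b)])[:,:,::-1])
E
```

```text
t 22.97 bench [-138.4 -104.7  417.2] yaw -0.001 Fb [ 0.3 -0.3  0.7]
```

View pics/c7.png

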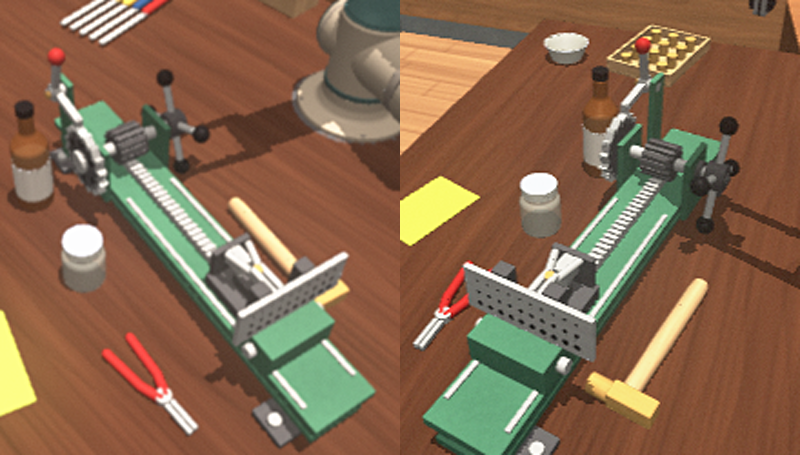

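```bash
python3 -c "
from rig import manip, imaging
print(manip.sign_off())"
```

```text
the job is handed in; nothing more can be done
None
```

I handed the job in at about 23 s: the drawplate stands flat against the posts, the carriage is pushed home to a hard stop, and the pawl is back down on the wheel, possibly riding on a tooth; the jar, bottle, mallet and pliers were not touched.

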